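# Show a specimen to the imaging window, hovering

## Task

Tip the loose blue lid of the white specimen tub up by its yellow ear, a good 15 degrees, so that it hinges on the opposite side of the rim, then lift it off and lay it flat, blue side up as it was, in the middle of the round white mat. Then take the specimen carrier out of the tub by its red grip, carry it over the green vial rack, and hold it about 8 mm above the orange-framed window of the imaging unit: level, centred, its long side along the window's long side (either way round), still and not touching. Finish while holding it there; never touch the rack or the imaging unit, and leave the other things on the bench where they are.

Things in the scene. Friction and masses are not known exactly. Their poses are not given: they have to be found in the camera images.
- tub: Fixed round white open tub, outer diameter 148 mm, height 60 mm, wall 4 mm, inner floor 5 mm above the bench. Origin: centre of its underside on the bench. z up.
- lid_center (a point): Centre of the loose blue lid, half-way up its 11 mm thick disc. The lid is a flange of diameter 154 mm, 5 mm thick, over a plug of diameter 128 mm, 6 mm deep that sits loosely (6 mm play all round) in the tub's mouth; the flange's underside rests on the rim. 60 to 120 g. z is up through the lid, -x points to the ear. The lid lies on its plug on a flat surface: this point is then 5.5 mm above that surface.
- lid_ear (a point): Grip point on the lid's yellow upright ear: a block 24 mm long (lid x), 16 mm thick (lid y; pinch across this), 34 mm tall, joined to the flange's edge by a narrow strip. This point is at 98 mm from the lid's axis along lid -x, 20.5 mm above lid_center and 14 mm below the ear's top; nothing stands below the ear but the bench (tub rim beside it). Same axes as lid_center.
- lid_far (a point): Point on the edge of the lid's flange opposite the ear, on the flange's underside: 77 mm from the lid's axis along lid +x; the lid hinges about here when tipped.
- carrier_center (a point): Centre (half-way up) of the specimen carrier, which stands upright on the tub's floor under the lid: an aluminium foot plate 70 (x) by 34 (y) by 6 mm with a red grip on it, 40 (x) by 14 (y) by 44 mm tall; 50 mm tall in all, 60 to 120 g. This point is 25 mm above its underside. Pinch the grip across y. x is the long axis, z up. The carrier stands up to 11 mm from the tub's axis: open the fingers only about 50 mm to go down into the tub.
- mat: Fixed round white mat, diameter 200 mm, 2 mm thick. Origin: centre of its underside on the bench.
- window (a point): Centre of the rectangular window on top of the fixed imaging unit (white housing 200 by 160 mm, black deck), level with the top of the window's orange frame (84 by 50 mm outside), 70 mm above the bench and the unit's highest point. x along the window's and the unit's long side, z up.
- imager: The imaging unit: fixed box 200 (x) by 160 (y) by 70 mm tall. Origin: centre of its underside; axes as the window's. Not to be touched.
- rack: Fixed green vial rack between tub and imaging unit, 280 (x) by 50 (y) mm, 105 mm tall over the vials' caps. Origin: centre of its underside. Not to be touched.
- reagent: Bystander: amber bottle, diameter 60, 125 mm tall; origin at the centre of its underside.
- jar: Bystander: clear jar, diameter 52, 50 mm tall; origin at the centre of its underside.
- beaker: Bystander: glass beaker, diameter 64, 80 mm tall; origin at the centre of its underside.
- slidebox: Bystander: cardboard box 60 (x) by 110 (y) by 35 mm tall; origin at the centre of its underside.
- tweezers: Bystander: steel tweezers lying flat, 120 mm long along x, 5 mm tall; origin at the middle of the underside.
- marker: Bystander: marker pen lying along x, 135 mm long, 15 mm thick; origin at the middle of the underside.
Mind the look-alikes: they are no part of the job. Of the things that look like the part that bears lid_center, the middle-sized one is meant.

How it is judged (in metres and radians):
On the way, in this order (a step that is already met when the one before it is completed fails the run):
1. the lid is tipped up by its ear at least 11 degrees, its far edge still at the tub's rim (angle between lid_center's own z axis and vertical above 0.2 rad and height (world z) of lid_far below 0.08 m and horizontal distance between lid_far and tub below 0.095 m and height (world z) of lid_ear above 0.09 m), for 0.1 s.
2. the lid lies flat on the mat, let go (horizontal distance between lid_center and mat below 0.04 m and height (world z) of lid_center below 0.012 m and angle between lid_center's own z axis and vertical below 0.1 rad and contact force between lid and the fingers below 0.1 N), for 0.2 s.
3. the carrier is carried over the rack (height (world z) of carrier_center above 0.13 m and y of carrier_center in the frame of rack between -0.045 and 0.045 m and x of carrier_center in the frame of rack between -0.18 and 0.18 m), for 0.04 s.
At the end, for the whole second after the job is handed in: The carrier is held in the fingers, still, its underside 2 to 15 mm above the window frame's top, centred within 7 mm, long sides parallel within 8 degrees, level within 6 degrees, touching nothing else; the lid lies flat (within 6 degrees) on the mat within 40 mm of its centre, let go (all of step 2 and z of carrier_center in the frame of window between 0.027 and 0.04 m and horizontal distance between carrier_center and window below 0.007 m and angle between the x axis of carrier_center and the x axis of window, either way round below 0.14 rad and angle between carrier_center's own z axis and vertical below 0.1 rad and linear speed of carrier below 0.02 m/s and contact force between carrier and the fingers above 1 N and contact force between carrier and imager below 0.05 N); the arm keeps its last pose, push and grip.
It fails at once if the vial rack is touched (contact force between rack and anything else above 0.5 N).
It fails at once if the imaging unit is touched (contact force between imager and anything else above 0.5 N).
It fails at once if a bystander is shifted by more than 20 mm (distance of any of reagent, jar, beaker, slidebox, tweezers, marker from where it was at the start of the episode above 0.02 m).
It also fails if it takes over 54 s, if anything falls off the work surface, if the arm or the gripper's body presses on something with over 40 N, if the wrist force passes 120 N, or if a joint passes its speed limit or range.

## Robot

A 6-joint arm with a two-finger parallel gripper is mounted at the origin on the work surface. World frame = base frame: x ahead of the robot, y to its left, z up, the work surface at z = 0. Lengths are in m, angles in degrees, forces in N, time in s.
With the tool pointing down it reaches from about 0.375 to 0.925 m from the base axis. Payload 5.7 kg.
Tool frame: the origin (TCP) lies midway between the tips of the shut fingers; the grasp point (between the pads) lies 19 mm behind it; z points along the fingers, y is the line along which they close (so a half turn about z gives the same grasp; the last joint's range is limited). The gripper opens to 85 mm and grips with 20 to 120 N. Pads are 22 mm wide; open, the fingers measure 114 mm over their backs; the gripper's body (76 mm by 85 mm) begins 54 mm behind the grasp point. The pads swing forward as they close: fully open they stand 13 mm farther back than shut.
Start: joints at [-73.631, 20.558, 86.54, -0, 72.909, -6.595], TCP at [0.234, -0.552, 0.198] pointing down, gripper open.
Joint ranges: [-170.27, 170.27], [-57.76, 135], [12.27, 136.19], [-55.21, 235.2], [11.17, 155.16], [-170.74, 170.74]. Speed limits (degrees/s): [136.94, 136.94, 180, 180, 180, 180].

## Interface

Orientations are given as [roll, pitch, yaw] about the fixed x, y, z axes, in that order (R = Rz(yaw) Ry(pitch) Rx(roll)).
In Python, from cell import arm, cams, spotter gives the robot as it stands.
- The arm moves only by the tool jog_arm, never from a script. Its argument "moves" is text: rows parted by semicolons, each of 7 numbers parted by spaces: the shift along the world's x, y, z as a fraction of full scale, then the turn, a rotation vector about the world's x, y, z as a fraction of full scale, then the closure, from 0 (fully open) to 1 (shut). A call has 1 to 5 rows; each row shifts and turns the commanded pose from where the row before left it; what a row does not reach is not made up. Full scale, the value 1, is 0.04 m for a shift and 10 degrees for a turn. A row lasts 1/8 s, in which the tool goes at most 62.5 mm and 10.7 degrees, less where a joint would pass 70% of its speed; a pose out of reach is approached as far as the arm can. A call with a number of a shift or a turn outside -1 to 1 is refused whole. A call with a gripper value outside its range is refused whole. The fingers move at their own pace and stop on an object; "squeeze" is the grip in N (left out, the last holds). Time passes only in rows, so rows that do not move let the fingers close. It gives the time, the measured TCP pose, the force, the opening and the grip force at its end, in the units of the state.
- arm.state(): the state, without advancing time (a new reading comes with each control period).
- cams.camera(name): name is "scene" or "top" or "wrist"; returns the picture (420x560x3 uint8, red, green, blue); there is no depth.
- cams.calibration(name): a dict with "fx", "fy", "cx", "cy" (pixels), "pose" (4x4, takes a point from camera to world coordinates); the wrist camera has in their place "T_tool_cam" (4x4, takes a point from camera to tool coordinates, whose origin is the TCP and whose axes are the flange's). Camera axes: x right, y up, looking along -z (the intrinsics and any distortion apply to the point x, -y, -z); pixel columns grow to the right and rows downward; lengths in m; the calibration is good to about 2 mm. A picture is of the moment at which its call begins: read the wrist's pose just before it. calibration takes no time and is no camera call.
- arm.job_done(): hands the job in; it is judged then, once.
Trained networks look in the newest picture that a camera, given by its name, has taken for a name from the list of things; names that differ only in an ending like _2 or _b are one class to them, and where a whole thing is asked for, a point or a joint stands for the part that bears it (a point fixed in the world has none). Each returns a list of dicts, best first, with "conf" (0 to 1); they miss things now and then, are a little off and sometimes report something else, mostly with a low value. They report only what shows in the picture. A call takes as long as a camera call. They do not tell look-alikes from the thing itself.
- spotter.look_for(camera, name): "bbox" ([centre column, centre row, width, height] in pixels, round what is visible of it).
The state is a dict: "time": time; "q": joint angles; "qvel": joint speeds; "effort": joint torques, N m; "position": TCP position; "tcp_rot": TCP orientation; "wrist_force": force on the tool from outside, world axes, zero at the start; "moment": the same for the moment, N m; "gripper_width": finger opening in m; "grasp_force": force on a finger pad.
Only numpy, scipy, OpenCV 4.12 (cv2) and the standard library are available. Lean on these libraries where they do the work, as an engineer would, in place of code of your own. Each camera call takes 0.05 s, during which the arm holds its last target. There are 200 camera calls.

## Working session

There is one attempt and no reset: what is moved stays moved. The work goes in short steps, Python scripts to look and compute and a tool call to move; the robot and the scene stay as the last step left them, time stands still between calls to the robot, and variables do not carry over. Pictures are saved under pics/ and viewed, at most 10 in all, crops included, and the job is handed in when it is done.

Besides the shell and the picture viewer there is one more tool, called after "Request:" as name(argument=value, ...), one argument or row to a line, values as JSON. jog_arm: Moves the arm, as the interface text tells. Its arguments: {"type":"object","properties":{"moves":{"type":"string"},"squeeze":{"type":"number"}},"required":["moves"]}

```bash
mkdir -p pics; ls
python3 - <<'E'
from cell import arm,cams,spotter
import cv2,numpy as np
np.set_printoptions(precision=4,suppress=True)
for c in ["scene","top"]:
    im=cams.camera(c); cv2.imwrite(f"pics/{c}0.png",im[:,:,::-1])
    k=cams.calibration(c); print(c,k)
    for n in ["tub","lid_center","mat","window","imager","rack","reagent","jar","beaker","slidebox","tweezers","marker"]:
        try: print(n,[(np.round(d["bbox"],0).tolist(),round(d["conf"],2)) for d in spotter.look_for(c,n)[:4]])
        except Exception as e: print(n,e)
print(cams.calibration("wrist")); print(arm.state())
E
```

```text
pics
scene {'fx': 394.88387133490977, 'fy': 394.88387133490977, 'cx': 279.8781915855391, 'cy': 210.86160946747526, 'pose': array([[-0.6749, -0.4396,  0.5927,  1.2061],
       [ 0.7376, -0.3784,  0.5592,  0.7681],
       [-0.0215,  0.8146,  0.5796,  0.7501],
       [ 0.    ,  0.    ,  0.    ,  1.    ]])}
tub [([334.0, 263.0, 72.0, 44.0], 0.53)]
lid_center [([269.0, 214.0, 49.0, 43.0], 0.95), ([398.0, 329.0, 51.0, 42.0], 0.88), ([378.0, 214.0, 66.0, 39.0], 0.81), ([190.0, 255.0, 25.0, 37.0], 0.57)]
mat [([334.0, 262.0, 71.0, 45.0], 0.94)]
window [([188.0, 182.0, 71.0, 44.0], 0.84), ([226.0, 197.0, 76.0, 62.0], 0.45)]
imager [([189.0, 183.0, 77.0, 47.0], 0.79)]
rack [([228.0, 198.0, 76.0, 65.0], 0.94)]
reagent [([219.0, 266.0, 28.0, 47.0], 0.98)]
jar [([299.0, 306.0, 18.0, 28.0], 0.71)]
beaker [([189.0, 253.0, 25.0, 35.0], 0.88), ([142.0, 210.0, 38.0, 26.0], 0.58)]
slidebox [([142.0, 209.0, 34.0, 24.0], 0.64)]
tweezers [([228.0, 198.0, 78.0, 64.0], 0.53)]
marker [([267.0, 215.0, 47.0, 44.0], 0.37)]
top {'fx': 435.5669914829044, 'fy': 435.5669914829044, 'cx': 279.6083754350412, 'cy': 197
[... 966 characters left out ...]
214903605, 'T_tool_cam': array([[ 0.0006,  0.9585,  0.285 ,  0.0721],
       [ 1.    , -0.0005, -0.0004, -0.    ],
       [-0.0003,  0.285 , -0.9585, -0.1755],
       [ 0.    ,  0.    ,  0.    ,  1.    ]])}
{'time': 1.3, 'q': array([-73.6311,  20.5575,  86.5408,  -0.0011,  72.9093,  -6.5946]), 'qvel': array([-0.0368, -0.0139,  0.0198,  0.027 ,  0.06  ,  0.0765]), 'effort': array([  0.0023, -52.7578, -27.9051,   0.0003,   0.0016,   0.    ]), 'position': array([ 0.2341, -0.5524,  0.1983]), 'tcp_rot': array([-179.9923,    0.0002,   22.9639]), 'wrist_force': array([ 0.2008, -0.2256,  0.2103]), 'moment': array([-0.0036,  0.0403, -0.0334]), 'grasp_force': 0.0, 'gripper_width': 0.08535867480699699}
```

View pics/top0.png

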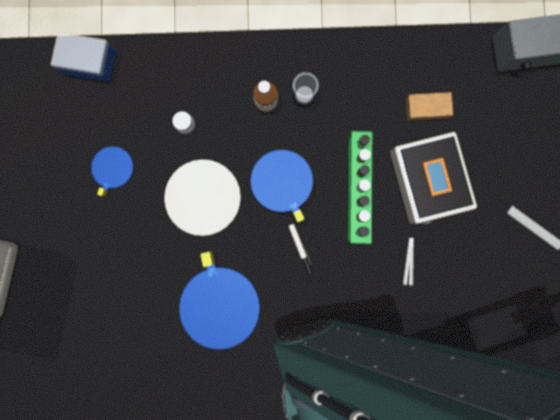

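View pics/scene0.png

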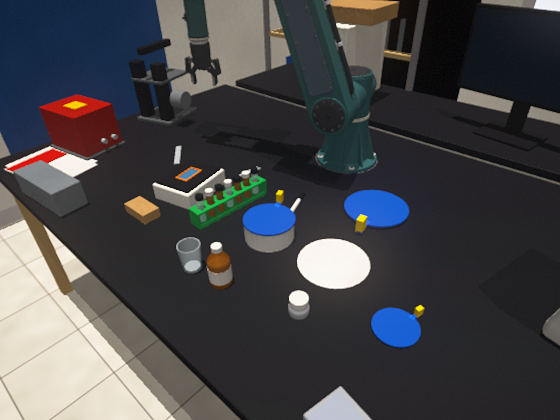

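The meant lid (on the white tub) is at (282,180) in top, with its ear at (299,216) and the marker just below it. The mat is at (203,197), the rack at (360,187) and the window at (438,176). Next I'll measure by colour.

```bash
cat > h.py <<'E'
import cv2,numpy as np
from cell import arm,cams,spotter
from scipy.spatial.transform import Rotation as R
np.set_printoptions(precision=4,suppress=True)
def wpose():
    s=arm.state(); T=np.eye(4); T[:3,:3]=R.from_euler('xyz',s['tcp_rot'],degrees=True).as_matrix(); T[:3,3]=s['position']
    return T@cams.calibration('wrist')['T_tool_cam']
def p2w(c,uv,z,pose=None):
    k=cams.calibration(c); P=k['pose'] if pose is None else pose
    uv=np.atleast_2d(uv).astype(float)
    d=np.c_[(uv[:,0]-k['cx'])/k['fx'],-(uv[:,1]-k['cy'])/k['fy'],-np.ones(len(uv))]@P[:3,:3].T
    return P[:3,3]+d*((z-P[2,3])/d[:,2])[:,None]
def blobs(im,kind,roi=None,amin=15):
    h=cv2.cvtColor(im,cv2.COLOR_RGB2HSV).astype(int); H,S,V=h[...,0],h[...,1],h[...,2]
    m={'blue':(H>105)&(H<125)&(S>170)&(V>90),'yellow':(H>22)&(H<35)&(S>130)&(V>110),'orange':(H>5)&(H<20)&(S>150)&(V>100),
       'white':(S<40)&(V>150),'green':(H>45)&(H<80)&(S>120)&(V>70),'red':((H<6)|(H>174))&(S>150)&(V>60)}[kind]
    m=m.astype(np.uint8)
    if roi: z=np.zeros_like(m); a,b,c,d=roi; z[b:d,a:c]=m[b:d,a:c]; m=z
    cs,_=cv2.findContours(m,cv2.RETR_EXTERNAL,cv2.CHAIN_APPROX_NONE)
    return sorted([c[:,0].astype(float) for c in cs if cv2.contourArea(c)>=amin],key=lambda c:-cv2.contourArea(c.astype(np.float32)))
def rect(w): # min-area rect on world xy
    (c,(a,b),t)=cv2.minAreaRect((w[:,:2]*1000).astype(np.float32))
    if a<b: a,b,t=b,a,t+90
    return np.array(c)/1000,(a,b),t%180
E
python3 - <<'E'
from h import *
im=cams.camera('top')
def circ(w):
    A=np.c_[2*w[:,:2],np.ones(len(w))];s=np.linalg.lstsq(A,(w[:,:2]**2).sum(1),rcond=None)[0]
    return s[:2],np.sqrt(s[2]+s[:2]@s[:2])
for k,z,roi in [('blue',.065,(240,140,325,215)),('white',.002,(155,150,245,245)),]:
    c=blobs(im,k,roi)[0]; w=p2w('top',c,z); print(k,circ(w),cv2.minEnclosingCircle((w[:,:2]*1000).astype(np.float32)))
for b in blobs(im,'yellow',(280,200,315,230),5): print('ear',b.mean(0),p2w('top',b,.094).mean(0),rect(p2w('top',b,.094)))
for b in blobs(im,'orange',(415,145,465,205)): print('win',rect(p2w('top',b,.07)))
for b in blobs(im,'green',(340,120,385,250),100): print('rack',rect(p2w('top',b,.08)))
for n,uv,z in [('marker',[(292,226),(303,258),(309,272)],.01),('imager',[(394,147),(456,133),(476,207),(413,222)],.07),('beaker',(305,90),.04),('bottle',(265,96),.06),('jar',(183,123),.025),('tweez',[(411,240),(406,283)],.003)]:
    print(n,p2w('top',uv,z)[:,:2].tolist())
b=cv2.resize(im[130:280,235:395],None,fx=5,fy=5*.78,interpolation=cv2.INTER_CUBIC)[:600]
cv2.imwrite('pics/c1.png',b[:,:,::-1])
E
```

```text
Traceback (most recent call last):
IndexError: list index out of range
```

```bash
cat > m.py <<'E'
from h import *
im=cams.camera('top')
h=cv2.cvtColor(im,cv2.COLOR_RGB2HSV)
for u,v in [(282,180),(203,197),(299,216),(431,163),(355,160)]: print(h[v,u],end=' ')
def circ(w):
    A=np.c_[2*w[:,:2],np.ones(len(w))];s=np.linalg.lstsq(A,(w[:,:2]**2).sum(1),rcond=None)[0]
    return s[:2],np.sqrt(s[2]+s[:2]@s[:2])
for k,z,roi in [('blue',.065,(240,140,325,215)),('white',.002,(155,150,245,245)),]:
  for c in blobs(im,k,roi)[:1]: w=p2w('top',c,z); print(k,circ(w),cv2.minEnclosingCircle((w[:,:2]*1000).astype(np.float32)))
for b in blobs(im,'yellow',(280,200,315,230),5): print('ear',b.mean(0),p2w('top',b,.094).mean(0),rect(p2w('top',b,.094)))
for b in blobs(im,'orange',(415,145,465,205)): print('win',rect(p2w('top',b,.07)))
for b in blobs(im,'green',(340,120,385,250),100): print('rack',rect(p2w('top',b,.08)))
for n,uv,z in [('marker',[(292,226),(303,258),(309,272)],.01),('imager',[(394,147),(456,133),(476,207),(413,222)],.07),('beaker',(305,90),.04),('bottle',(265,96),.06),('jar',(183,123),.025),('tweez',[(411,240),(406,283)],.003)]:
    print(n,p2w('top',uv,z)[:,:2].tolist())
b=cv2.resize(im[130:280,235:435],None,fx=4,fy=4,interpolation=cv2.INTER_CUBIC)
cv2.imwrite('pics/c1.png',b[:,:,::-1])
E
python3 m.py
```

```text
[109 156 226] [ 42   5 239] [ 30 131 239] [  8  67 193] [ 67 128 209] white (array([0.5242, 0.3191]), np.float64(0.09946867920018256)) ((524.1790771484375, 319.2134704589844), 101.18790435791016)
ear [298.7037 216.4815] [0.4632 0.0674 0.094 ] (array([0.4629, 0.0671]), (21.635072708129883, 19.513774871826172), 24.93059539794922)
win (array([ 0.5538, -0.2795]), (85.46531677246094, 52.78425979614258), 12.490095138549805)
rack (array([ 0.5333, -0.0846]), (277.04833984375, 56.78706359863281), 177.64491271972656)
marker [[0.4410001857671637, 0.08292853868515003], [0.35734050422813357, 0.056756413544813374], [0.32094187190934237, 0.042320646149110526]]
imager [[0.630715312086446, -0.1763067165436124], [0.6615325026797139, -0.33218119309917704], [0.47537277483172696, -0.3711877381463176], [0.44260806881261294, -0.21463155742381806]]
beaker [[0.792273590988632, 0.03956399586788188]]
bottle [[0.7734008490785207, 0.14305491124400227]]
jar [[0.7185758979586916, 0.3616566801046144]]
tweez [[0.3962422610576869, -0.22675677000844385], [0.285580672997133, -0.208572106490386]]
```

View pics/c1.png

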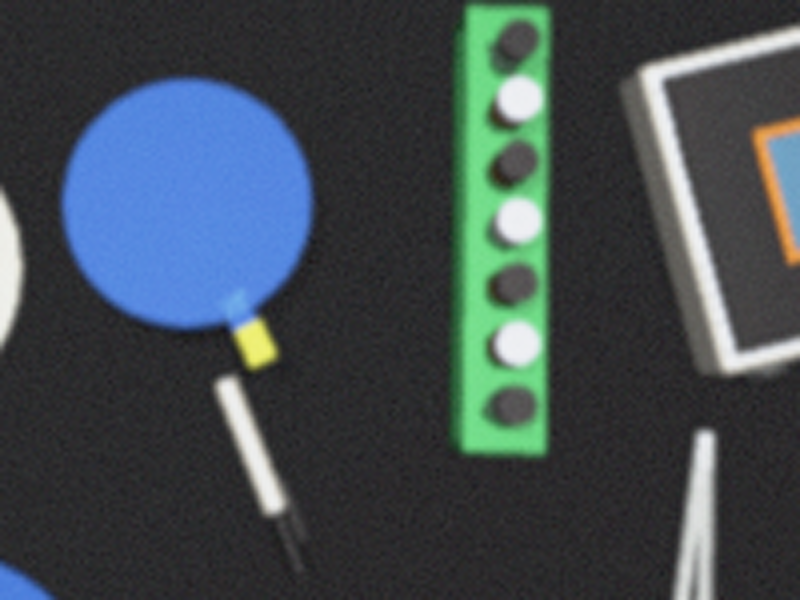

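Request:
jog_arm(
  moves="0.36 1 0 0 0 0 0;0.36 1 0 0 0 0 0;0.36 1 0 0 0 0 0;0.36 1 0 0 0 0 0;0.36 1 0 0 0 0 0",
  squeeze=80,
)

```text
time: 2.02
position: [0.3065, -0.3512, 0.1984]
tcp_rot: [180.0, -0.0, 22.9]
wrist_force: [-0.3, 0.6, -0.2]
gripper_width: 0.0851
grasp_force: 0.0
```

Request:
jog_arm(
  moves="0.36 1 0 0 0 0 0;0.36 1 0 0 0 0 0;0.36 1 0 0 0 0 0;0.36 1 0 0 0 0 0;0.36 1 0 0 0 0 0",
)

```text
time: 2.65
position: [0.3785, -0.1512, 0.1985]
tcp_rot: [180.0, -0.0, 22.9]
wrist_force: [-0.2, 0.1, -0.1]
gripper_width: 0.0856
grasp_force: 0.0
```

Request:
jog_arm(
  moves="0.4 1 0 0 0 0 0;0.4 1 0 0 0 0 0;0.4 1 0 0 0 0 0;0.4 1 0 0 0 0 0;0.4 1 0 0 0 0 0",
)

```text
time: 3.28
position: [0.4586, 0.049, 0.1985]
tcp_rot: [180.0, -0.0, 23.0]
wrist_force: [0.1, -0.6, 0.8]
gripper_width: 0.0855
grasp_force: 0.0
```

Request:
jog_arm(
  moves="0.2 0.5 -0.5 0 0 0 0;0 0 0 0 0 0 0;0 0 0 0 0 0 0",
)

```text
time: 3.65
position: [0.4658, 0.0671, 0.1785]
tcp_rot: [180.0, 0.0, 23.0]
wrist_force: [-0.6, 0.8, 0.2]
gripper_width: 0.0852
grasp_force: 0.0
```

```bash
sed -i "s/(S>170)&(V>90)/(S>125)\&(V>90)/" h.py
cat > w.py <<'E'
from h import *
import sys
n=sys.argv[1]
s=arm.state();P=wpose(); im=cams.camera('wrist'); cv2.imwrite(f'pics/{n}.png',im[:,:,::-1])
print(s['position'],s['tcp_rot'],s['time'])
np.save(f'{n}.npy',im)
for k,z in [('yellow',.094),('blue',.065)]:
    for b in blobs(im,k,None,100)[:3]:
        w=p2w('wrist',b,z,P); print(k,b.mean(0),b.min(0),b.max(0),rect(w),cv2.minEnclosingCircle((w[:,:2]*1000).astype(np.float32)))
E
python3 w.py w1
```

```text
[0.4658 0.0671 0.1785] [179.9906   0.0229  22.977 ] 3.65
yellow [275.3063 200.1802] [265. 181.] [286. 219.] (array([0.4677, 0.0696]), (29.394248962402344, 15.918773651123047), 23.009021759033203) ((467.220947265625, 70.22801971435547), 15.88975715637207)
blue [274.1612  73.728 ] [171.   0.] [377. 179.] (array([0.5365, 0.1   ]), (154.682373046875, 129.94290161132812), 113.01998710632324) ((550.4183349609375, 105.751220703125), 80.42627716064453)
blue [ 39.6983 281.8479] [  0. 203.] [108. 348.] (array([0.3113, 0.2173]), (142.7012481689453, 96.20314025878906), 10.59827995300293) ((304.953369140625, 240.82098388671875), 73.44794464111328)
```

View pics/w1.png

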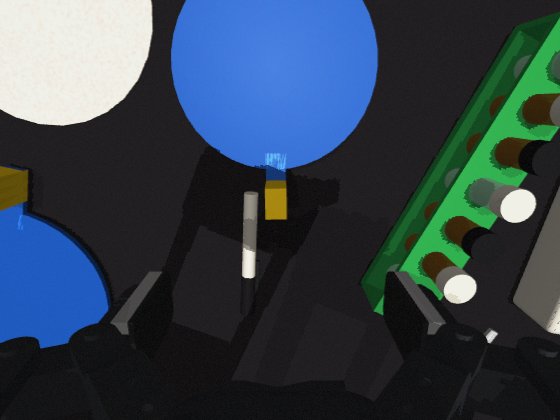

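The close view shows the ear at (275,200), upright in line with the tool, and the lid behind it at (275,60). The marker at (250,235) stays clear, so I'm going down to grip.

Request:
jog_arm(
  moves="-0.02 0.03 -0.9 0 0 0 0;0 0 -0.95 0 0 0 0;0 0 -1 0 0 0 0;0 0 0 0 0 0 1;0 0 0 0 0 0 1",
  squeeze=80,
)

```text
time: 4.32
position: [0.4663, 0.0682, 0.0656]
tcp_rot: [180.0, -0.1, 22.9]
wrist_force: [-0.2, 0.5, -0.7]
gripper_width: 0.0516
grasp_force: 0.0
```

Request:
jog_arm(
  moves="0 0 0 0 0 0 1;0 0 0 0 0 0 1;0 0 0 0 0 0 1;0 0 0 0 0 0 1;0 0 0 0 0 0 1",
)

```text
time: 4.95
position: [0.4652, 0.0688, 0.0643]
tcp_rot: [-180.0, 0.0, 23.0]
wrist_force: [-0.1, 0.6, -0.5]
gripper_width: 0.0
grasp_force: 0.0
```

```bash
python3 w.py w2
```

```text
[0.4652 0.0688 0.0643] [-179.9929    0.0025   22.9688] 4.95
yellow [277.5394 247.2424] [259. 226.] [296. 268.] (array([0.4762, 0.0736]), (19.349571228027344, 16.20907211303711), 24.74444580078125) ((475.7113342285156, 73.37249755859375), 12.113083839416504)
blue [180.0412 140.4824] [100.   0.] [307. 225.] (array([0.4997, 0.1296]), (132.14129638671875, 35.232337951660156), 67.58003997802734) ((510.4398193359375, 125.13424682617188), 66.34539031982422)
blue [ 22.7305 362.4362] [  0. 303.] [ 47. 404.] (array([0.3433, 0.1764]), (70.4875259399414, 27.02932357788086), 10.601944923400879) ((340.7863464355469, 189.72280883789062), 35.24386215209961)
```

View pics/w2.png

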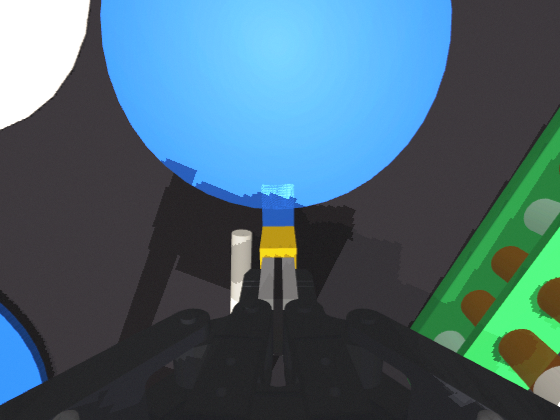

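Run:
```python
from h import *
print(arm.state()['gripper_width'],arm.state()['position'])
im=np.load('w2.npy')
b=cv2.resize(im[180:330,190:370],None,fx=4,fy=4,interpolation=cv2.INTER_CUBIC)
cv2.imwrite('pics/c2.png',b[:,:,::-1])
t=cams.camera('top'); 
for b in blobs(t,'yellow',(275,195,325,235),5): print('ear',b.mean(0))
for b in blobs(t,'blue',(240,140,330,220),100): w=p2w('top',b,.065); print(cv2.minEnclosingCircle((w[:,:2]*1000).astype(np.float32)),w[:,:2].mean(0))
```

```text
0.00037795211967218685 [0.4652 0.0688 0.0642]
((556.4692993164062, 107.43148803710938), 79.63768005371094) [0.5692 0.1161]
```

View pics/c2.png

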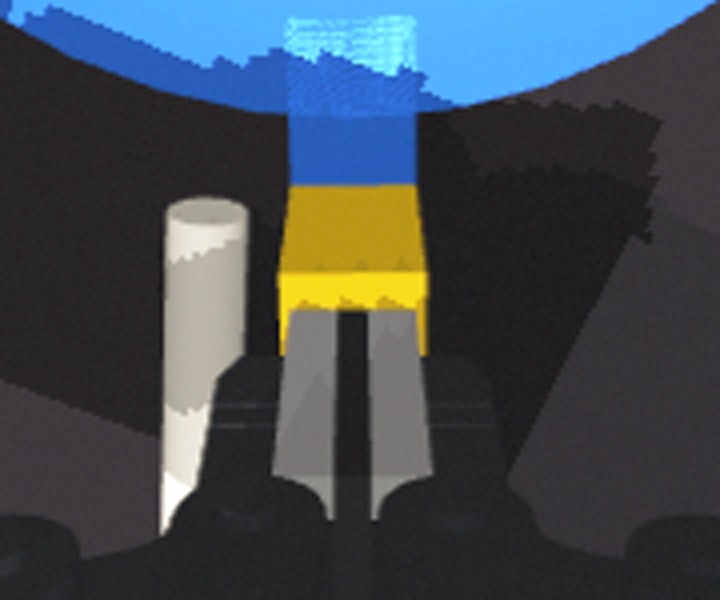

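The ear is geometrically between the pads, yet the opening reads 0 with no grip force. I'll reopen and close more gently to see what the fingers do.

Request:
jog_arm(
  moves="0 0 0 0 0 0 0.4;0 0 0 0 0 0 0.4;0 0 0 0 0 0 0.4",
  squeeze=40,
)

```text
time: 5.42
position: [0.4652, 0.0688, 0.0642]
tcp_rot: [-180.0, 0.0, 23.0]
wrist_force: [0.3, 1.0, 0.9]
gripper_width: 0.0507
grasp_force: 0.0
```

Run:
```python
from h import *
im=cams.camera('wrist');b=cv2.resize(im[180:330,190:370],None,fx=4,fy=4,interpolation=cv2.INTER_CUBIC)
cv2.imwrite('pics/c3.png',b[:,:,::-1])
s=arm.state(); print(s['gripper_width'],s['grasp_force'],s['wrist_force'])
```

```text
0.051331471769651145 0.0 [0.1955 0.2674 1.179 ]
```

View pics/c3.png

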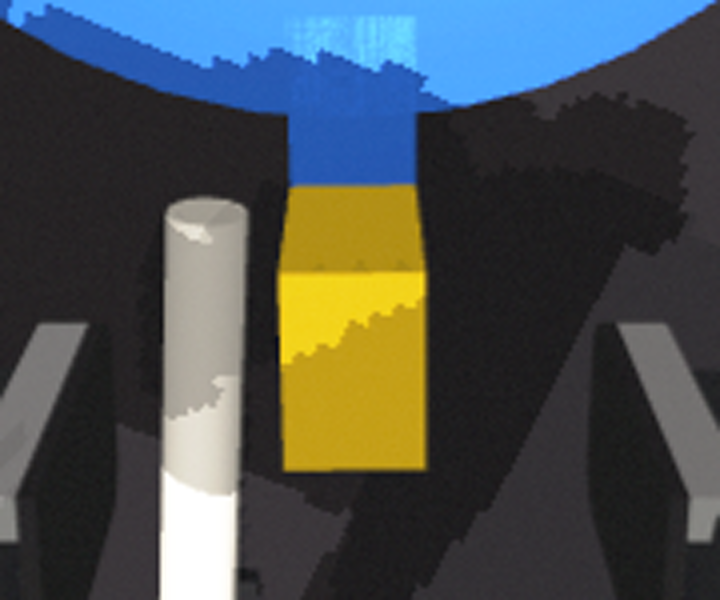

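The picture shows the fingertips ending above the ear's top face (crop row ~320, while the ear top spans 270–470). They are about 35–40 mm higher than the TCP reading implies. Going down 30 mm is safe either way, so I'll do that and close.

Request:
jog_arm(
  moves="0 0 -0.75 0 0 0 0.4;0 0 0 0 0 0 0.4;0 0 0 0 0 0 1;0 0 0 0 0 0 1;0 0 0 0 0 0 1",
  squeeze=60,
)

```text
time: 6.1
position: [0.466, 0.0688, 0.035]
tcp_rot: [180.0, -0.1, 23.0]
wrist_force: [-0.4, -0.1, 2.8]
gripper_width: 0.0149
grasp_force: 61.0
```

Request:
jog_arm(
  moves="0 0 0 0 0 0 1;0 0 0 0 0 0 1",
)

```text
time: 6.35
position: [0.4659, 0.0687, 0.0347]
tcp_rot: [180.0, -0.1, 23.0]
wrist_force: [-0.3, -0.6, 4.7]
gripper_width: 0.0149
grasp_force: 61.4
```

Request:
jog_arm(
  moves="-0.02 -0.01 0.34 -0.176 0.414 0 1;0 0 0.345 -0.176 0.414 0 1;0.01 0 0.345 -0.176 0.414 0 1;0.02 0.01 0.345 -0.176 0.414 0 1;0 0 0 0 0 0 1",
  squeeze=80,
)

```text
time: 6.98
position: [0.4674, 0.0693, 0.089]
tcp_rot: [180.0, 17.9, 23.0]
wrist_force: [-0.9, 0.6, -1.6]
gripper_width: 0.0144
grasp_force: 81.6
```

Request:
jog_arm(
  moves="0 0 0 0 0 0 1",
)

```text
time: 7.1
position: [0.465, 0.0688, 0.0886]
tcp_rot: [-180.0, 18.0, 23.0]
wrist_force: [0.6, 1.0, 0.3]
gripper_width: 0.0145
grasp_force: 81.7
```

Run:
```python
from h import *
s=arm.state(); print(s['position'],s['tcp_rot'],s['wrist_force'],s['gripper_width'],s['time'])
a=cams.camera('scene')[190:300,210:360]; b=cams.camera('wrist')
o=np.zeros((420,800,3),np.uint8); o[:293,:400]=cv2.resize(a,(400,293)); o[:300,400:]=cv2.resize(b,(400,300))
cv2.imwrite('pics/t1.png',o[:,:,::-1])
```

```text
[0.465  0.0688 0.0886] [-179.9824   17.9742   22.981 ] [0.5657 0.9972 0.3353] 0.014504559941853424 7.1
```

View pics/t1.png

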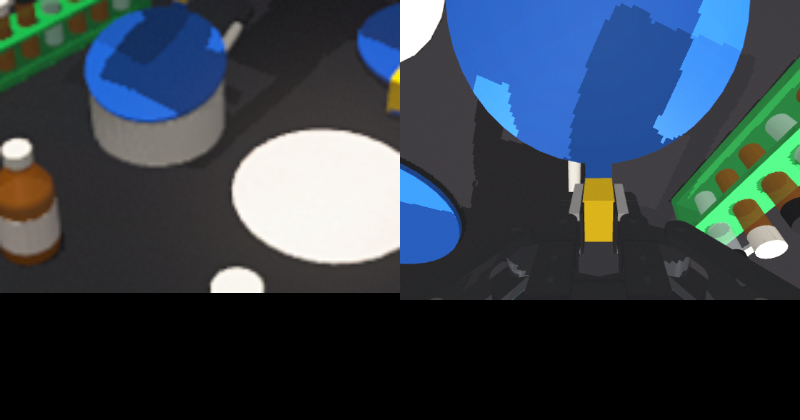

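The lid is tipped, its front edge is on the tub's far rim, and the ear sits firmly between the pads. Next: lift, level, turn and carry.

Request:
jog_arm(
  moves="0 0 0.7 0 0 0 1;0 0 0.8 0 0 0 1;0 0 0 0.235 -0.552 0 1;0 0 0 0.235 -0.552 0 1;0 0 0 0.234 -0.552 0 1",
)

```text
time: 7.82
position: [0.4643, 0.0685, 0.1491]
tcp_rot: [-180.0, -0.2, 22.9]
wrist_force: [-0.1, 0.4, -0.7]
gripper_width: 0.0143
grasp_force: 81.6
```

Request:
jog_arm(
  moves="0.075 0.82 0 0 0 0.8 1;0.075 0.82 0 0 0 0.8 1;0.075 0.82 0 0 0 0.8 1;0.075 0.82 0 0 0 0.8 1;0.075 0.82 0 0 0 0.8 1",
)

```text
time: 8.45
position: [0.4792, 0.233, 0.1488]
tcp_rot: [-179.9, 0.1, 63.2]
wrist_force: [-0.1, 0.7, -1.4]
gripper_width: 0.0148
grasp_force: 81.5
```

Request:
jog_arm(
  moves="0 0 0 0 0 0 1;0 0 0 0 0 0 1",
)

```text
time: 8.7
position: [0.4794, 0.2318, 0.1487]
tcp_rot: [-179.9, 0.1, 62.9]
wrist_force: [0.8, 0.4, -1.1]
gripper_width: 0.0146
grasp_force: 81.6
```

```bash
cat > l.py <<'E'
from h import *
s=arm.state(); print(s['position'],s['tcp_rot'],s['wrist_force'],s['time'])
z=.065+s['position'][2]-.0347
P=wpose(); im=cams.camera('wrist'); t=cams.camera('top')
np.save('lw.npy',im); np.save('lt.npy',t)
for c,i,pp,roi in [('wrist',im,P,None),('top',t,None,(150,120,330,290))]:
    for b in blobs(i,'blue',roi,300)[:2]:
        w=p2w(c,b,z,pp); print(c,z,len(b),b.min(0),b.max(0),cv2.minEnclosingCircle((w[:,:2]*1000).astype(np.float32)))
E
python3 l.py
```

```text
[0.4794 0.2318 0.1487] [-179.9409    0.0952   62.9063] [ 0.8422  0.4081 -1.056 ] 8.7
wrist 0.17904929422102384 1084 [64.  0.] [489. 248.] ((519.6754760742188, 312.12579345703125), 78.21478271484375)
wrist 0.17904929422102384 566 [  0. 152.] [134. 353.] ((386.00146484375, 284.86810302734375), 48.9901008605957)
top 0.17904929422102384 132 [185. 264.] [242. 289.] ((309.5059814453125, 262.6808776855469), 63.15003967285156)
top 0.17904929422102384 93 [157. 157.] [200. 177.] ((576.279541015625, 337.226806640625), 51.9266471862793)
```

Request:
jog_arm(
  moves="0.05 0.05 -1 0 0 0 1;0 0.05 -1 0 0 0 1;0 0 -1 0 0 0 1;0 0 -0.8 0 0 0 1;0 0 0 0 0 0 1",
)

```text
time: 9.43
position: [0.4803, 0.2351, -0.0046]
tcp_rot: [-179.8, 0.2, 62.9]
wrist_force: [0.3, -0.1, -1.0]
gripper_width: 0.0144
grasp_force: 81.5
```

Request:
jog_arm(
  moves="0 0 -0.15 0 0 0 1;0 0 -0.15 0 0 0 1;0 0 0 0 0 0 1",
)

```text
time: 9.8
position: [0.483, 0.2368, -0.0143]
tcp_rot: [180.0, -0.0, 63.0]
wrist_force: [-0.5, 0.2, -1.1]
gripper_width: 0.0145
grasp_force: 81.5
```

Request:
jog_arm(
  moves="0 0 -0.06 0 0 0 1;0 0 -0.03 0 0 0 1;0 0 0 0 0 0 1",
)

```text
time: 10.18
position: [0.483, 0.2369, -0.0176]
tcp_rot: [180.0, -0.0, 63.0]
wrist_force: [-0.6, -1.3, 4.8]
gripper_width: 0.0148
grasp_force: 82.9
```

```bash
python3 l.py|head -3
```

```text
[ 0.483   0.2369 -0.0176] [179.9742  -0.031   62.9702] [-0.5899 -1.2854  4.7868] 10.175
wrist 0.01269166455093819 1082 [64.  0.] [489. 248.] ((523.205078125, 317.2633972167969), 78.32577514648438)
top 0.01269166455093819 94 [173. 168.] [217. 189.] ((564.5947265625, 334.61541748046875), 60.27362060546875)
```

Request:
jog_arm(
  moves="0 0 0 0 0 0 0.55;0 0 0 0 0 0 0.55;0 0 0 0 0 0 0.5;0 0 0.5 0 0 0 0.5;0 0 1 0 0 0 0.5",
)

```text
time: 10.9
position: [0.4811, 0.2362, 0.0408]
tcp_rot: [-179.8, 0.2, 63.0]
wrist_force: [-0.2, 0.2, 0.3]
gripper_width: 0.0426
grasp_force: 0.0
```

Request:
jog_arm(
  moves="0 0 1 0 0 0 0.45;0 0 1 0 0 0 0.45;0.6 -1 0.6 0 0 0 0.45;0.6 -1 0 0 0 0 0.45;0.6 -1 0 0 0 0 0.45",
)

```text
time: 11.52
position: [0.5555, 0.1158, 0.1463]
tcp_rot: [179.9, -0.0, 63.0]
wrist_force: [0.2, -0.1, 0.4]
gripper_width: 0.047
grasp_force: 0.0
```

Request:
jog_arm(
  moves="0 -0.25 0 0 0 0 0.45;0 0 0 0 0 0 0.45;0 0 0 0 0 0 0.45",
)

```text
time: 11.9
position: [0.5537, 0.1078, 0.1454]
tcp_rot: [-179.9, 0.0, 63.0]
wrist_force: [-0.0, 0.5, -1.1]
gripper_width: 0.0472
grasp_force: 0.0
```

Run:
```python
from h import *
s=arm.state(); print(s['position'],s['tcp_rot'],s['gripper_width'],s['time'])
P=wpose(); im=cams.camera('wrist'); t=cams.camera('top'); np.save('w3.npy',im); np.save('t3.npy',t)
for b in blobs(im,'red',None,60)[:4]: print('red',b.mean(0),b.min(0),b.max(0),rect(p2w('wrist',b,.055,P)))
for b in blobs(t,'blue',(150,120,330,290),300)[:3]:
    w=p2w('top',b,.013); print(b.min(0),b.max(0),cv2.minEnclosingCircle((w[:,:2]*1000).astype(np.float32)))
for b in blobs(t,'yellow',(150,120,330,290),5): print('ears',b.mean(0),p2w('top',b,.04).mean(0))
o=np.zeros((600,800,3),np.uint8); o[:420,:560]=im; o[400:600,560:800]=cv2.resize(t[120:270,150:330],(240,200)); 
cv2.imwrite('pics/w3.png',o[:,:,::-1])
```

```text
[0.5537 0.1078 0.1454] [-179.9289    0.0051   63.0042] 0.047177323131520475 11.9
red [283.0486 204.9236] [273. 175.] [293. 234.] (array([0.556 , 0.1034]), (46.939510345458984, 13.515246391296387), 59.45737838745117)
[172. 168.] [227. 224.] ((525.296142578125, 321.3780517578125), 76.07353210449219)
[183. 264.] [238. 289.] ((299.900390625, 297.79815673828125), 72.93544006347656)
ears [206.     258.2439] [0.3652 0.3037 0.04  ]
ears [232.1667 211.3333] [0.4823 0.235  0.04  ]
```

View pics/w3.png

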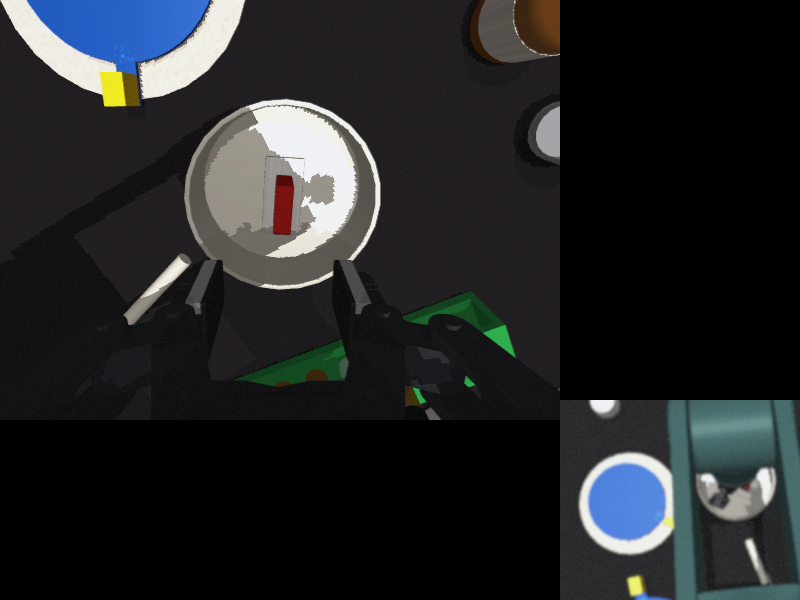

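The lid lies on the mat about 2 mm from centre. The carrier's red grip is at wrist pixels (283,205), within the tub, centred at about (0.554, 0.100) with its axis at about 60°. I'm going down to the same pad overlap as on the ear.

Request:
jog_arm(
  moves="0.02 -0.18 0 0 0 -0.3 0.45;0 0 -1 0 0 0 0.45;0 0 -1 0 0 0 0.45;0 0 -1 0 0 0 0.45;0 0 -0.5 0 0 0 0.45",
  squeeze=60,
)

```text
time: 12.62
position: [0.5536, 0.1005, 0.0036]
tcp_rot: [-179.8, 0.1, 60.0]
wrist_force: [-0.5, -0.5, -0.4]
gripper_width: 0.0469
grasp_force: 0.0
```

Request:
jog_arm(
  moves="0 0 -0.22 0 0 0 0.45;0 0 0 0 0 0 0.45",
)

```text
time: 12.88
position: [0.5553, 0.1001, -0.0032]
tcp_rot: [-180.0, 0.0, 60.0]
wrist_force: [0.0, -0.6, -0.3]
gripper_width: 0.0471
grasp_force: 0.0
```

Request:
jog_arm(
  moves="0 0 0 0 0 0 0.7;0 0 0 0 0 0 0.9;0 0 0 0 0 0 1;0 0 0 0 0 0 1;0 0 0 0 0 0 1",
)

```text
time: 13.5
position: [0.5561, 0.0997, -0.0023]
tcp_rot: [179.9, -0.0, 60.0]
wrist_force: [-1.5, 0.6, 6.1]
gripper_width: 0.0126
grasp_force: 61.2
```

Request:
jog_arm(
  moves="0 0 0.5 0 0 0 1;0 0 0.9 0 0 0 1;0 0 0.9 0 0 0 1;0 0 0.9 0 0 0 1;0 0 0.6 0 0 0 1",
)

```text
time: 14.12
position: [0.5559, 0.0995, 0.1506]
tcp_rot: [179.9, -0.0, 60.0]
wrist_force: [0.2, -0.5, -1.5]
gripper_width: 0.0127
grasp_force: 60.3
```

Request:
jog_arm(
  moves="0 -0.95 0 0 0 -0.48 1;0 -0.95 0 0 0 -0.48 1;0 -0.95 0 0 0 -0.48 1;0 -0.95 0 0 0 -0.48 1;0 -0.95 0 0 0 -0.48 1",
)

```text
time: 14.75
position: [0.5551, -0.0917, 0.1488]
tcp_rot: [-180.0, 0.0, 35.8]
wrist_force: [-0.0, -0.4, -0.7]
gripper_width: 0.0129
grasp_force: 60.2
```

Request:
jog_arm(
  moves="0 -0.95 0 0 0 -0.48 1;0 -0.95 0 0 0 -0.48 1;0 -0.95 0 0 0 -0.48 1;-0.03 -0.95 0 0 0 -0.48 1;-0.03 -0.95 0 0 0 -0.48 1",
)

```text
time: 15.38
position: [0.5526, -0.2816, 0.1486]
tcp_rot: [-180.0, 0.0, 11.8]
wrist_force: [-0.1, 0.2, -0.7]
gripper_width: 0.0125
grasp_force: 60.2
```

Request:
jog_arm(
  moves="0 0 0 0 0 0 1;0 0 0 0 0 0 1",
)

```text
time: 15.62
position: [0.5525, -0.2798, 0.1485]
tcp_rot: [-179.9, 0.0, 12.0]
wrist_force: [0.0, -0.1, -0.7]
gripper_width: 0.0125
grasp_force: 60.2
```

```bash
cat > f.py <<'E'
from h import *
import sys
s=arm.state(); print(s['position'],s['tcp_rot'],s['gripper_width'],s['time'],s['wrist_force'])
P=wpose(); im=cams.camera('wrist'); t=cams.camera('top'); c=cams.camera('scene')
for n,i in zip('wtc',(im,t,c)): np.save('f'+n+'.npy',i)
for b in blobs(im,'orange',None,60)[:3]: print('win',b.min(0),b.max(0),rect(p2w('wrist',b,.07,P)))
zt=s['position'][2]+.058; 
for b in blobs(im,'red',None,60)[:3]: print('red',b.min(0),b.max(0),rect(p2w('wrist',b,zt,P)))
E
python3 f.py
```

```text
[ 0.5525 -0.2798  0.1485] [-179.9204    0.0367   11.9675] 0.012516762940994257 15.625 [ 0.0079 -0.075  -0.6767]
win [240. 147.] [258. 189.] (array([ 0.5754, -0.254 ]), (30.48290252685547, 12.591944694519043), 10.292020797729492)
red [259. 223.] [297. 352.] (array([ 0.5588, -0.2787]), (52.58218002319336, 13.643424987792969), 11.562052726745605)
```

Run:
```python
import numpy as np,cv2
w,t,c=[np.load(f'f{n}.npy') for n in 'wtc']
o=np.zeros((600,800,3),np.uint8); o[:420,:560]=w
o[:240,560:]=cv2.resize(c[130:230,140:240],(240,240)); o[240:480,560:]=cv2.resize(t[120:240,380:500],(240,240))
o[420:600,:560]=cv2.resize(w[130:240,200:370],(278,180))[:,:].repeat(1,0)[:, :278] if 0 else 0
cv2.imwrite('pics/f1.png',o[:,:,::-1])
```

```text
(no output)
```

View pics/f1.png

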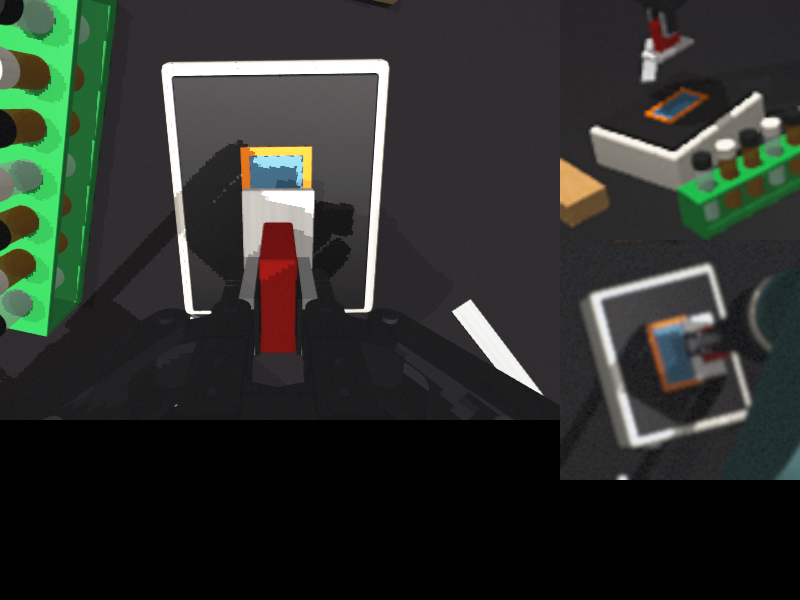

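```bash
cat > g.py <<'E'
from h import *
P=wpose(); s=arm.state(); z=s['position'][2]+.0077
h=cv2.cvtColor(np.load('fw.npy'),cv2.COLOR_RGB2HSV)
def ctr(uv,zz,half,yaw):
    w=p2w('wrist',uv,zz,P)[:,:2]; e=w[1]-w[0]; m=w.mean(0); a=np.degrees(np.arctan2(e[1],e[0]))+90
    d=np.array([np.cos(np.radians(yaw)),np.sin(np.radians(yaw))]); return m-half*d, a, np.hypot(*e)*1000
print('window',ctr([(240,147),(312.5,146.5)],.07,.042,12))
print('foot',ctr([(243,190),(314.5,190)],z+.006,.035,12))
print('griptop in',ctr([(260,260),(296,260)],z+.05,.020,12))
w=p2w('wrist',[(261,352),(296,352)],z+.05,P)[:,:2]; print('out',w.mean(0)+.02*np.array([.978,.208]),np.hypot(*(w[1]-w[0])))
# housing
q=p2w('wrist',[(163,66),(388,62),(190,312),(369,311)],.07,P)[:,:2]; print(q.tolist(), np.degrees(np.arctan2(*(q[1]-q[0])[::-1]))+90)
E
python3 g.py
```

```text
window (array([ 0.5537, -0.278 ]), np.float64(12.477315671877705), np.float64(50.78000788117543))
foot (array([ 0.5519, -0.28  ]), np.float64(12.089985850244389), np.float64(32.990455558606996))
griptop in (array([ 0.5516, -0.2797]), np.float64(12.097631965412944), np.float64(12.823608737647044))
out [ 0.5529 -0.2797] 0.013542205781976813
[[0.6307084125502841, -0.18534644534178252], [0.6640644555532171, -0.3295285746198134], [0.4512554919074564, -0.2288245323746518], [0.48234891557242426, -0.36944587526672507]] 13.026020110368776
```

The carrier hangs level over the window: the frame's far edge is at row 147 (cols 240–312) and the foot's far edge is at row 190 (cols 243–314). The offset is about 2 mm. I'll correct it, go down part way and check height.

Request:
jog_arm(
  moves="0.04 0.04 -0.6 0 0 0.03 1;0 0 -0.6 0 0 0 1;0 0 -0.4 0 0 0 1;0 0 0 0 0 0 1;0 0 0 0 0 0 1",
)

```text
time: 16.4
position: [0.5553, -0.279, 0.0856]
tcp_rot: [180.0, -0.0, 12.3]
wrist_force: [-0.8, 0.2, 0.0]
gripper_width: 0.0132
grasp_force: 60.2
```

```bash
python3 f.py
python3 - <<'E'
from h import *
# scene-camera: light foot plate lowest edge vs predicted projections
k=cams.calibration('scene'); Pi=np.linalg.inv(k['pose']); s=arm.state(); x,y,z=s['position']
def pr(p):
    q=Pi[:3,:3]@np.array(p)+Pi[:3,3]; return np.array([k['cx']+k['fx']*q[0]/-q[2],k['cy']-k['fy']*q[1]/-q[2]])
a=np.radians(12.2); d=np.array([np.cos(a),np.sin(a)]); n=np.array([-d[1],d[0]]); c=np.array([x,y])
print('foot bottom corners',[pr([*(c+i*.035*d+j*.017*n),z+.0077]).round(1).tolist() for i in(-1,1) for j in(-1,1)])
print('foot top corners',[pr([*(c+i*.035*d+j*.017*n),z+.0137]).round(1).tolist() for i in(-1,1) for j in(-1,1)])
im=np.load('fc.npy'); h=cv2.cvtColor(im,cv2.COLOR_RGB2HSV)
for r in range(168,194,1): print(r,''.join('R' if (S>130 and (H<6 or H>174)) else 'O' if (S>90 and 5<H<22) else 'b' if (S>60 and 85<H<130) else 'W' if V>140 else 'g' if V>90 else '.' for H,S,V in h[r,165:215].tolist()))
E
```

```text
[ 0.5553 -0.279   0.0856] [179.9612  -0.0468  12.2835] 0.013221804789877856 16.4 [-0.8274  0.1621  0.0208]
win [229. 165.] [269. 268.] (array([ 0.5623, -0.2621]), (60.13602828979492, 21.462793350219727), 12.700511932373047)
win [313. 175.] [322. 268.] (array([ 0.5676, -0.2992]), (54.8436279296875, 4.394913196563721), 12.242593765258789)
red [259. 223.] [296. 352.] (array([ 0.5615, -0.2776]), (52.461151123046875, 13.461311340332031), 12.297554969787598)
foot bottom corners [[189.6, 162.3], [197.1, 164.5], [175.8, 171.1], [183.5, 173.5]]
foot top corners [[189.3, 160.8], [196.9, 163.0], [175.5, 169.6], [183.2, 171.9]]
168 ............gWWWWggRgWWWWgg.OOOOOO.b..............
169 ...........WWWWWWWggWWWgg.bb..OOOOOOO.............
170 ...........gWWWWWWWWWWgg.bbbbbb..OOOOO............
171 ..............gWWWWggg.bbbbbbbbbbOOOO.............
172 ................ggWgg.bbbbbbbb.OOOO.b.............
173 .............bbOOOg.bbbbbbbbb.OOOO................
174 ............bOOOO.bbbbbbbbb.OOOOO...............WW
175 ..........bbOOOO.bbbbbbbbb.OOOO................WWW
176 ..........OOOOgbbbbbbbbbbgOOOO..
[... 253 characters left out ...]
.........OOOO................gWWWWgggggg
182 .....................................ggWWWgggggggg
183 ....................................WWWWWWgggggggg
184 ..................................WWWWWWWggggggggg
185 .................................WWWWWWgggggggggg.
186 WWg.............................WWWWWWggggggggggg.
187 WWWWW..........................WWWWWWgggggggggggg.
188 WWWWWWWWg....................WWWWWWgggggWWWWWWWWg.
189 WWWWWWWWWWW.................WWWWWWggggggWWWWWWWWW.
190 gWWWWWWWWWWWWW............WWWWWWWggggggWWWWWWWWWgg
191 ggggWWWWWWWWWWWWWg.......WWWWWWWggggggggWWWWWWWWgg
192 gggggggWWWWWWWWWWWWW....WWWWWWggggggggggWWWWWWgg..
193 ggggggggggWWWWWWWWWWWWWWWWWWWgg.......gggggggggg..
```

Request:
jog_arm(
  moves="-0.02 0.02 -0.2 0 0 0 1;0 0 -0.17 0 0 0 1;0 0 0 0 0 0 1;0 0 0 0 0 0 1;0 0 0 0 0 0 1",
)

```text
time: 17.18
position: [0.5541, -0.2781, 0.0702]
tcp_rot: [180.0, -0.0, 12.3]
wrist_force: [0.3, -0.2, -0.7]
gripper_width: 0.013
grasp_force: 60.2
```

```bash
python3 f.py
python3 - <<'E'
from h import *
P=wpose(); s=arm.state(); im=np.load('fw.npy'); h=cv2.cvtColor(im,cv2.COLOR_RGB2HSV).astype(int)
H,S,V=h[...,0],h[...,1],h[...,2]; O=(H>5)&(H<28)&(S>110)&(V>80)
O[:, :200]=0; O[:,350:]=0; O[:140]=0; O[290:]=0
ys,xs=np.nonzero(O)
w=p2w('wrist',np.c_[xs,ys],.07,P)[:,:2]; yaw=np.radians(12.3); d=np.array([np.cos(yaw),np.sin(yaw)]); n=np.array([-d[1],d[0]])
u=w@d; v=w@n; um=np.percentile(u,99.5); vm=(np.percentile(v,.5)+np.percentile(v,99.5))/2
print('ext v mm',1000*(np.percentile(v,99.5)-np.percentile(v,.5)),'window ctr',(um-.042)*d+vm*n,'tcp',s['position'])
k=cams.calibration('scene'); Pi=np.linalg.inv(k['pose'])
def pr(p):
    q=Pi[:3,:3]@np.array(p)+Pi[:3,3]; return np.round([k['cx']+k['fx']*q[0]/-q[2],k['cy']-k['fy']*q[1]/-q[2]],1).tolist()
c=np.array([.5537,-.278]); print('frame',[pr([*(c+i*.042*d+j*.025*n),.07]) for i in(-1,1) for j in(-1,1)])
c=s['position'][:2]; print('foot bot',[pr([*(c+i*.035*d+j*.017*n),s['position'][2]+.0077]) for i in(-1,1) for j in(-1,1)])
h=cv2.cvtColor(np.load('fc.npy'),cv2.COLOR_RGB2HSV)
for r in range(169,183): print(r,''.join('R' if (S>130 and (H<6 or H>174)) else 'O' if (S>90 and 5<H<22) else 'b' if (S>60 and 85<H<130) else 'W' if V>140 else 'g' if V>90 else '.' for H,S,V in h[r,165:215].tolist()))
E
```

```text
[ 0.5541 -0.2781  0.0702] [179.9911  -0.017   12.266 ] 0.013046138168222289 17.175 [ 0.2523 -0.1666 -0.6774]
win [227. 168.] [329. 270.] (array([ 0.5679, -0.2755]), (55.131954193115234, 50.466190338134766), 12.370352745056152)
red [259. 223.] [296. 352.] (array([ 0.5603, -0.2768]), (52.4734001159668, 13.462286949157715), 12.28979778289795)
ext v mm 50.22292712308768 window ctr [ 0.5538 -0.2787] tcp [ 0.554  -0.2781  0.0703]
frame [[190.8, 166.8], [201.7, 170.1], [174.5, 177.4], [185.7, 181.0]]
foot bot [[190.7, 166.2], [198.2, 168.4], [177.2, 175.1], [184.8, 177.5]]
169 ................bRRRRRRRRRggggggOOOOO.............
170 .................gRRRRRRgggggg...OOOOO............
171 ................ggRRRRRggWgggbbb.OOOO.............
172 .............gWWgWgggggWWgggbb.OOOO...............
173 .............WWWWWWWWWWWgg.bb.OOOO................
174 .............WWWWWWWWWgggbb.OOOOO...............WW
175 ...........bOOOgWWWWWgg.bb.OOOO................WWW
176 ..........OOOOObb.ggggbbbOOOOO...............WWWWW
177 ..........OOOOWbbbbbbbb.OOOO................gWWWWW
178 ..........OOOOOOOOWbbbOOOOO................gWWWWWg
179 .............OOOOOOOOOOOO................ggWWWWggg
180 ................OOOOOOOO................gWWWWggggg
181 ...................OOOO................gWWWWgggggg
182 .....................................ggWWWgggggggg
```

Request:
jog_arm(
  moves="0 0 -0.05 0 0 0 1;0 0 0 0 0 0 1;0 0 0 0 0 0 1;0 0 0 0 0 0 1",
)

```text
time: 17.82
position: [0.5539, -0.278, 0.0681]
tcp_rot: [-180.0, -0.0, 12.3]
wrist_force: [0.0, -0.4, -1.5]
gripper_width: 0.0128
grasp_force: 60.2
```

Run:
```python
from cell import arm
s=arm.state(); print(s['position'],s['wrist_force'],s['grasp_force'],s['time'])
print(arm.job_done())
```

```text
[ 0.55387971 -0.27804728  0.06808359] [ 0.02422511 -0.35867645 -1.53971017] 60.22925019264221 17.825
the job is handed in; nothing more can be done
None
```

I handed the job in at 17.8 s with no verdict returned: the lid lies on the mat about 2 mm from its centre, and the carrier is held level about 6–9 mm above the window, centred to about 1 mm and aligned.

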